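Load the bench warmer and set its timer by clicks

TASK

Load the bench warmer for the next microscopy class: stand the slide box and the jar with the narrow cap upright, side by side, on the floor of its open well. Then turn the timer dial clockwise until it rests in the fifth click after off (off is the long mark; the dial may already stand a click or two past it), and leave the other things on the bench where they are.

Things in the scene. Friction and masses are not known exactly. Their poses are not given: they have to be found in the camera images.
- warmer: Bench warmer, a low beige box fixed to the bench, 150 (x) x 290 (y) x 75 mm high. Origin: centre of its underside; z up, -x its front (vents), +y the half with the open well, -y the half with the timer dial, whose upright axis is at (0, -66) mm. On the black plate round the dial is one white mark per click; off is the long wide one, on the front (-x) side. Place and yaw vary.
- well_floor (a point): Centre of the floor of the warmer's open well; axes as the warmer's. Well 104 (x) x 97 (y) mm inside, floor 35 mm above the bench, rim 40 mm above the floor; walls 16 mm thick on the +y side, 23 mm at the x ends. Slide box (36 mm) and jar (54 mm) fit side by side along y with 7 mm to spare, so the first must stand close to a wall.
- slide_box: Closed grey plastic microscope-slide box standing on its narrow long edge: 92 (own x) x 36 (own y) x 84 mm high, about 180 g, a dark seam round it 58 mm up. Origin: centre of its underside; z up.
- jar: Squat round clear-glass jar with a narrow white cap: glass 54 mm diameter, 48 mm high; cap 30 mm diameter from there to 85 mm above the bottom; about 200 g. Origin: centre of its underside; z up. Slide box and jar start upright on the bench to the left of the warmer, either one nearer the robot.
- timer (a joint): Angle of the timer dial, rad: 0 = off, grows clockwise seen from above, end stops at 0 and 5.236. It clicks into a detent every 0.5236 rad (30 degrees); the fifth click after off is at 2.618, the last (tenth) at the stop. About 0.08 N m to leave a click; let go, it springs to the nearest click. It starts at off, click 1 or click 2.
- timer_grip (a point): Where to grip the dial, on its axis, 34 mm above the black plate (112 mm above the bench). Turns with the dial: a grey bar grip 50 mm long (along this point's x), 15 mm thick, top 44 mm above the plate, on a disc 62 mm across, 8 mm thick. White pointer line on the bar's -x end. At joint 0 the axes are the warmer's: the pointer points to its -x.
- bottle: Bystander: amber bottle, 60 mm diameter, 150 mm tall. Origin: centre of its underside.
- beaker: Bystander: open glass beaker, 68 mm across, 85 mm tall. Origin: centre of its underside.
- dishes: Bystander: stack of three clear dishes, 90 mm diameter, 45 mm high. Origin: centre of its underside.
- pot: Bystander: white pot with black lid, 52 mm diameter, 55 mm tall. Origin: centre of its underside.
- brush: Bystander: cleaning brush lying on the bench, 170 mm long along its x.
- objective: Bystander: steel microscope objective standing on end, 30 mm diameter, 55 mm tall. Origin: centre of its underside.
Things that resemble listed ones, but are neither listed nor needed, are in the scene too. What is shaped like the slide_box but green or yellow is not meant. Leave any orange look-alike of the jar alone.

How it is judged (in metres and radians):
On the way, in this order (a step that is already met when the one before it is completed fails the run):
1. slide box and jar both stand upright on the floor of the well (z of slide_box in the frame of well_floor between -0.005 and 0.005 m and angle between each of slide_box, jar's own z axis and vertical below 0.087 rad and x of slide_box in the frame of well_floor between -0.045 and 0.045 m and y of slide_box in the frame of well_floor between -0.045 and 0.045 m and z of jar in the frame of well_floor between -0.005 and 0.005 m and x of jar in the frame of well_floor between -0.045 and 0.045 m and y of jar in the frame of well_floor between -0.045 and 0.045 m), for 0.2 s.
2. the timer dial rests in the fifth click (value of joint timer between 2.468 and 2.768 rad), for 0.3 s.
At the end, for the whole second after the job is handed in: Slide box and jar stand in the well, undersides within 5 mm of its floor, tilted less than 5 degrees, at rest, and the timer dial rests in the fifth click (2.618 rad, within 0.15) (all of step 1 and all of step 2 and linear speed of each of slide_box, jar below 0.02 m/s and velocity of joint timer between -0.1 and 0.1 rad/s); the robot touches nothing.
It fails at once if a bystander (bottle, beaker, dishes, pot, brush or objective) is moved more than 30 mm (distance of any of bottle, beaker, dishes, pot, brush, objective from where it was at the start of the episode above 0.03 m).
It also fails if it takes over 72 s, if anything falls off the work surface, if the arm or the gripper's body presses on something with over 40 N, if the wrist force passes 120 N, or if a joint passes its speed limit or range.

ROBOT

A 6-joint arm with a two-finger parallel gripper is mounted at the origin on the work surface. World frame = base frame: x ahead of the robot, y to its left, z up, the work surface at z = 0. Lengths are in mm, angles in rad, forces in N, time in s.
With the tool pointing down it reaches from about 400 to 925 mm from the base axis. Payload 12.5 kg.
Tool frame: the origin (TCP) lies at the very end of the fingers, on their centre line; the grasp point (between the pads) lies 19 mm behind it (env.grasp_offset is the distance from the TCP to the grasp point, in mm); z points along the fingers, y is the direction in which the jaws open and shut (so a half turn about z gives the same grasp; the last joint's range is limited). The gripper opens to 95 mm and grips with 3 to 60 N. Pads are 20 mm wide; open, the fingers measure 119 mm over their backs; the gripper's body (75 mm by 180 mm) begins 59 mm behind the grasp point.
Start: joints at [1.18, 0.491, 1.559, -0, 1.092, -0.106], TCP at [175.586, 599.847, 214.661] pointing down, gripper open.
Joint ranges: [-3.1, 3.1], [-0.84, 2.19], [0.05, 2.79], [-1.13, 4.28], [0.06, 2.93], [-2.69, 2.69]. Speed limits (rad/s): [2.22, 2.22, 2.79, 3.14, 3.14, 3.14].

INTERFACE

Orientations are given as [roll, pitch, yaw] about the fixed x, y, z axes, in that order (R = Rz(yaw) Ry(pitch) Rx(roll)).
In Python, from cell import env gives the robot as it stands. The module is installed in compiled form; this text tells all that it offers.
- The arm moves only by the shell command python3 -m pendant 'ROWS'. ROWS is JSON, one flat list of numbers, 5 for each row, row after row: the shift along the tool's x, y, z as a fraction of full scale, then the turn about the tool's z as a fraction of full scale, then the gripper's target within -1 to 1 (shut at 1, half-way at 0, fully open at -1). In form: [x, y, z, turn, grip, x, y, z, turn, grip, ...]. A call has 1 to 10 rows; each row shifts and turns the commanded pose from where the row before left it, along the tool's axes as they then stand; what a row does not reach is not made up. Full scale, the value 1, is 0.4 m for a shift and 180 degrees for a turn. A row lasts 1/8 s, in which the tool goes at most 62.5 mm and 10.7 degrees, less where a joint would pass 70% of its speed; a pose out of reach is approached as far as the arm can. A call with a number of a shift or a turn outside -1 to 1 is refused whole. A call with a gripper value outside its range is refused whole. The fingers move at their own pace and stop on an object; the grip force is fixed at half the most. Time passes only in rows, so rows that do not move let the fingers close. It gives the time, the measured TCP pose, the force and the opening at its end, in the units of the state.
- env.state(): the state, without advancing time (a new reading comes with each control period).
- env.read_camera(name): name is "scene" or "top"; returns the picture (480x640x3 uint8, red, green, blue); there is no depth.
- env.camera_model(name): a dict with "fx", "fy", "cx", "cy" (pixels), "view" (4x4, takes a point from world to camera coordinates). Camera axes: x right, y down, z forward; pixel columns grow to the right and rows downward; lengths in mm; the calibration is good to about 2 mm. A picture is of the moment at which its call begins. camera_model takes no time and is no camera call.
- env.job_done(): hands the job in, once; it reports no verdict.
Trained networks look in the newest picture that a camera, given by its name, has taken for a name from the list of things; names that differ only in an ending like _2 or _b are one class to them, and where a whole thing is asked for, a point or a joint stands for the part that bears it (a point fixed in the world has none). Each returns a list of dicts, best first, with "confidence" (0 to 1); they miss things now and then, are a little off and sometimes report something else, mostly with a low value. They report only what shows in the picture. A call takes as long as a camera call. They do not tell look-alikes from the thing itself.
- env.masks_of(thing, camera): "region" (480x640 bool, what is visible of it).
- env.landmark_of(thing, camera): "xyz" ([x, y, z] in mm, in world coordinates, good to about 4 mm: a listed point, or the origin of a listed thing).
The state is a dict: "t": time; "joints": joint angles; "qvel": joint speeds; "tau": joint torques, N m; "eef_pos": TCP position; "tcp_rot": TCP orientation; "ft_force": force on the tool from outside, world axes, zero at the start; "moment": the same for the moment, N m; "opening": opening from 0.0 (shut) to 1.0 (fully open).
Only numpy, scipy, OpenCV 4.12 (cv2) and the standard library are available. Lean on these libraries where they do the work, as an engineer would, in place of code of your own. Each camera call takes 0.05 s, during which the arm holds its last target.

## Working session

There is one attempt and no reset: what is moved stays moved. The work goes in short steps, Python scripts to look and compute and a shell command to move; the robot and the scene stay as the last step left them, time stands still between calls to the robot, and variables do not carry over. Pictures are saved under pics/ and viewed, and the job is handed in when it is done.

```bash
mkdir -p pics; python3 - <<'E'
from cell import env
import cv2
for c in("scene","top"):
    cv2.imwrite(f"pics/{c}0.png",env.read_camera(c)[:,:,::-1])
    m=env.camera_model(c);print(c,m["fx"],m["cx"],m["cy"],m["view"])
    for t in["warmer","well_floor","slide_box","jar","timer_grip"]:
        print(t,[(round(d["confidence"],2),[round(float(v)) for v in d["xyz"]]) for d in env.landmark_of(t,c)])
print(env.state())
E
```

```text
scene 582.1962560781309 319.6455273154997 250.34897734495385 [[ 6.09050524e-01  7.93021339e-01 -1.32142033e-02 -3.16692191e+02]
 [ 5.23243693e-01 -4.14267095e-01 -7.44713913e-01 -1.97264048e+02]
 [-5.96048234e-01  4.46654150e-01 -6.67253005e-01  1.57933042e+03]
 [ 0.00000000e+00  0.00000000e+00  0.00000000e+00  1.00000000e+00]]
warmer [(0.69, [567, -172, 0])]
well_floor [(0.97, [568, -90, 31])]
slide_box [(0.95, [341, 376, 4]), (0.75, [368, 270, 0]), (0.73, [410, 163, 0])]
jar [(0.76, [571, 340, 2]), (0.63, [561, 248, -2])]
timer_grip [(0.72, [313, -315, 1]), (0.69, [561, -236, 113]), (0.35, [564, -171, -1])]
top 617.3948824040853 325.00088416461597 240.07395500196685 [[ 3.13144424e-03 -9.99987760e-01  3.83076523e-03  6.04960759e+00]
 [-9.94528539e-01 -3.51430896e-03 -1.04406106e-01  5.53338942e+02]
 [ 1.04418290e-01 -3.48286345e-03 -9.94527370e-01  1.48402840e+03]
 [ 0.00000000e+00  0.00000000e+00  0.00000000e+00  1.00000000e+00]]
warmer [(0.67, [572, -171, 0])]
well_floor [(0.69, [572, -86, 34])]
slide_box [(0.81, [371, 270, 4]), (0.78, [417, 163, 2]), (0.74, [333, 376, -3])]
jar [(0.94, [569, 343, -1]), (0.66, [558, 248, 1])]
timer_grip [(0.68, [563, -235, 113])]
{'t': 0.6, 'joints': array([ 1.18040167e+00,  4.90918582e-01,  1.55896137e+00,  3.52969478e-05,
        1.09166387e+00, -1.05627751e-01]), 'qvel': array([ 0.00141414,  0.0003535 , -0.00207402,  0.00017566, -0.00297368,
        0.00115543]), 'tau': array([-1.30926561e-03, -6.12227297e+01, -2.58354074e+01,  6.91967248e-02,
        4.45943896e-02,  1.29763234e-05]), 'eef_pos': array([175.56942704, 599.83147577, 214.6282273 ]), 'tcp_rot': array([ 3.14154080e+00, -2.60005978e-05,  2.85680947e+00]), 'ft_force': array([-0.6764884 , -0.24214586, -0.06292323]), 'moment': array([-0.02372335, -0.00516831,  0.04903548]), 'opening': 1.0023590053147857}
```

View pics/scene0.png

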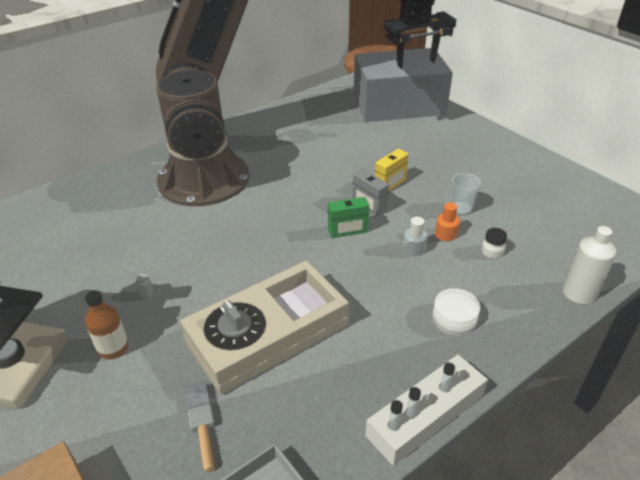

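View pics/top0.png

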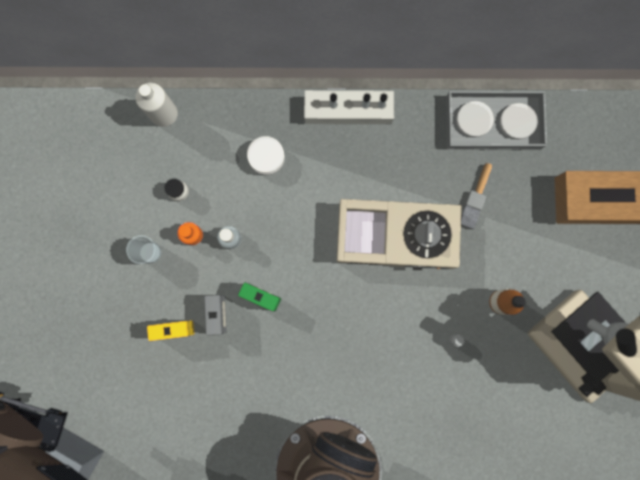

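Candidates: slide box – yellow scene(392,170), grey scene(370,193)/top(213,315), green scene(348,217). Jar – clear with white cap scene(415,237)/top(228,237), orange scene(448,222). By description I choose the grey box and the clear jar. I'll check them in close crops.

```bash
cat > h.py <<'E'
import numpy as np,cv2
from cell import env
def proj(c,P):
    m=env.camera_model(c);P=np.atleast_2d(P).astype(float);V=np.array(m["view"])
    q=P@V[:3,:3].T+V[:3,3]
    return np.c_[m["fx"]*q[:,0]/q[:,2]+m["cx"],m["fy"]*q[:,1]/q[:,2]+m["cy"]]
def unproj(c,uv,z):
    m=env.camera_model(c);V=np.array(m["view"]);R=V[:3,:3];o=-R.T@V[:3,3]
    uv=np.atleast_2d(uv).astype(float)
    d=np.c_[(uv[:,0]-m["cx"])/m["fx"],(uv[:,1]-m["cy"])/m["fy"],np.ones(len(uv))]@R
    s=(z-o[2])/d[:,2]
    return o+d*s[:,None]
def crop(c,u,v,w,h,k,name,img=None,lines=()):
    img=env.read_camera(c)[:,:,::-1] if img is None else img
    im=cv2.resize(img[v:v+h,u:u+w],None,fx=k,fy=k,interpolation=cv2.INTER_CUBIC)
    for L,col in lines:
        p=((np.array(L)-[u,v]+.5)*k).astype(int)
        cv2.polylines(im,[p.reshape(-1,1,2)],True,col,1)
    cv2.imwrite("pics/"+name,im);return img
def rect(c,x,y,yaw,lx,ly,z):
    a=np.array([[1,1],[1,-1],[-1,-1],[-1,1]])*[lx/2,ly/2]
    R=np.array([[np.cos(yaw),-np.sin(yaw)],[np.sin(yaw),np.cos(yaw)]])
    p=a@R.T+[x,y];return proj(c,np.c_[p,np.full(4,z)])
def circ(c,x,y,r,z):
    t=np.linspace(0,2*np.pi,40);return proj(c,np.c_[x+r*np.cos(t),y+r*np.sin(t),np.full(40,z)])
E
python3 - <<'E'
from h import *
img=cv2.imread("pics/top0.png")
crop("top",140,210,150,140,5,"c1.png",img)
crop("top",325,190,150,90,5,"c2.png",img)
E
```

```text
(no output)
```

View pics/c1.png

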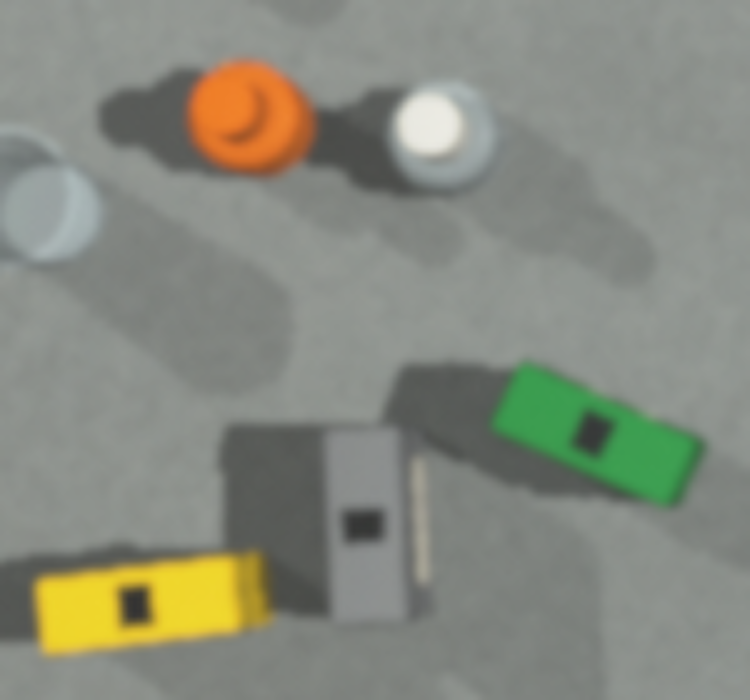

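View pics/c2.png

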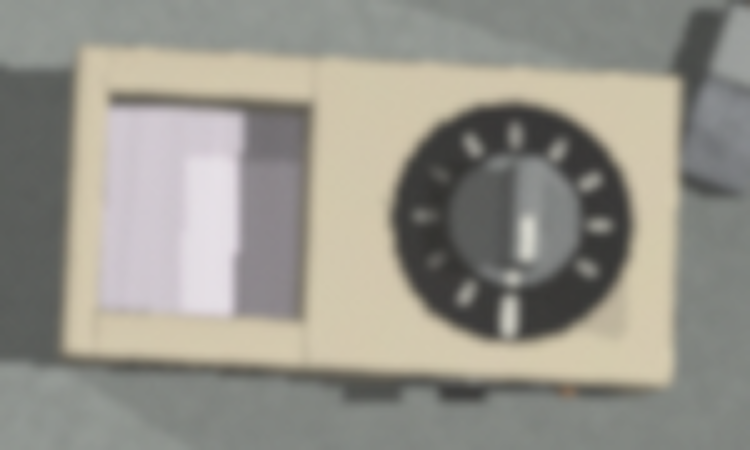

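The crops show the grey box at crop 1 (365,525) and the clear jar with the white cap at (430,125). The well is on the left in crop 2, the long mark at (508,318), and the pointer near it at (527,240). Next I fit the poses and overlay them.

```bash
cat > fit.py <<'E'
from h import *
img=cv2.imread("pics/top0.png")
c=np.array([[80,47],[682,78],[668,385],[62,355]])/5-.5+[325,190]
P=unproj("top",c,75)[:,:2]; ctr=P.mean(0)
d=(P[0]+P[3]-P[1]-P[2])/2; yaw=np.arctan2(-d[0],d[1])
print("warmer",ctr,np.degrees(yaw),np.linalg.norm(d))
R=np.array([[np.cos(yaw),-np.sin(yaw)],[np.sin(yaw),np.cos(yaw)]])
for n,o in(("well",(0,80.5)),("dial",(0,-66))):print(n,ctr+R@o)
b=np.array([[323,428],[400,428],[405,618],[330,622]])/5-.5+[140,210]
B=unproj("top",b,84)[:,:2];bc=B.mean(0);e=B[0]+B[1]-B[2]-B[3];by=np.arctan2(e[1],e[0])
print("box",bc,np.degrees(by),np.linalg.norm(e)/2)
j=unproj("top",np.array([[429,125]])/5-.5+[140,210],85)[0,:2];print("jar",j)
wl=ctr+R@[0,80.5];dl=ctr+R@[0,-66]
Lw=[(rect(*a),(0,0,255)) for a in [("top",*ctr,yaw,150,290,75),("top",*wl,yaw,104,97,75),("top",*wl,yaw,104,97,35)]]
for k in range(3):
    a=yaw-k*np.pi/6
    Lw.append((rect("top",*dl,a,50,15,122),[(255,0,0),(0,255,0),(255,255,0)][k]))
Lw.append((circ("top",*dl,31,86),(255,0,255)))
crop("top",325,190,150,90,5,"f2.png",img,Lw)
crop("top",140,210,150,140,5,"f1.png",img,[(rect("top",*bc,by,92,36,84),(0,0,255)),(rect("top",*bc,by,92,36,0),(0,0,255)),(circ("top",*j,15,85),(0,0,255)),(circ("top",*j,27,48),(255,0,0)),(circ("top",*j,27,0),(255,0,0))])
im2=cv2.imread("pics/scene0.png")
L=[(rect("scene",*bc,by,92,36,84),(0,0,255)),(rect("scene",*bc,by,92,36,0),(0,0,255)),(circ("scene",*j,15,85),(0,0,255)),(circ("scene",*j,27,0),(255,0,0))]
L+=[(rect("scene",*ctr,yaw,150,290,75),(0,0,255)),(rect("scene",*wl,yaw,104,97,75),(0,0,255)),(rect("scene",*dl,yaw,50,15,122),(255,0,0)),(rect("scene",*dl,yaw-np.pi/6,50,15,122),(0,255,0))]
crop("scene",170,150,290,235,2.7,"f3.png",im2,L)
E
python3 fit.py
```

```text
warmer [ 567.01613835 -168.2248272 ] -2.7063531213760452 287.7829273696166
well [570.81712377 -87.81461324]
dial [ 563.89980247 -234.15121381]
box [372.86356151 269.89665168] 3.06988676617865 88.95272549404399
jar [559.82697951 243.43342773]
```

View pics/f1.png

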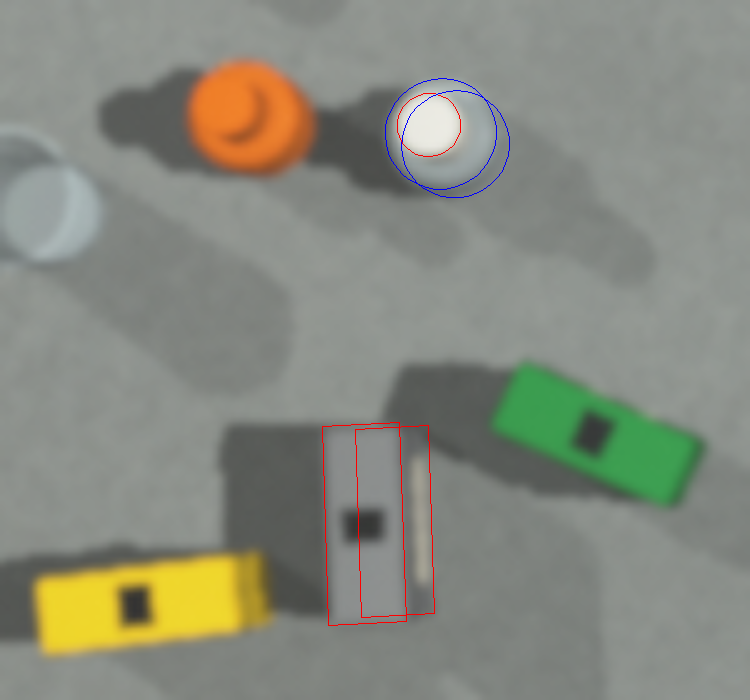

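View pics/f2.png

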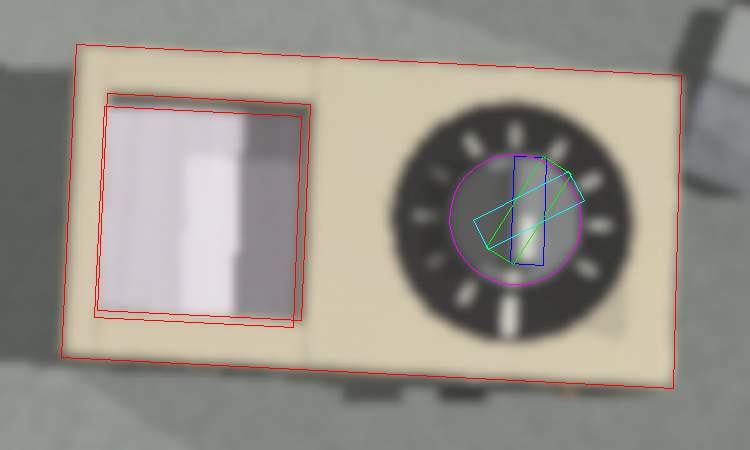

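View pics/f3.png

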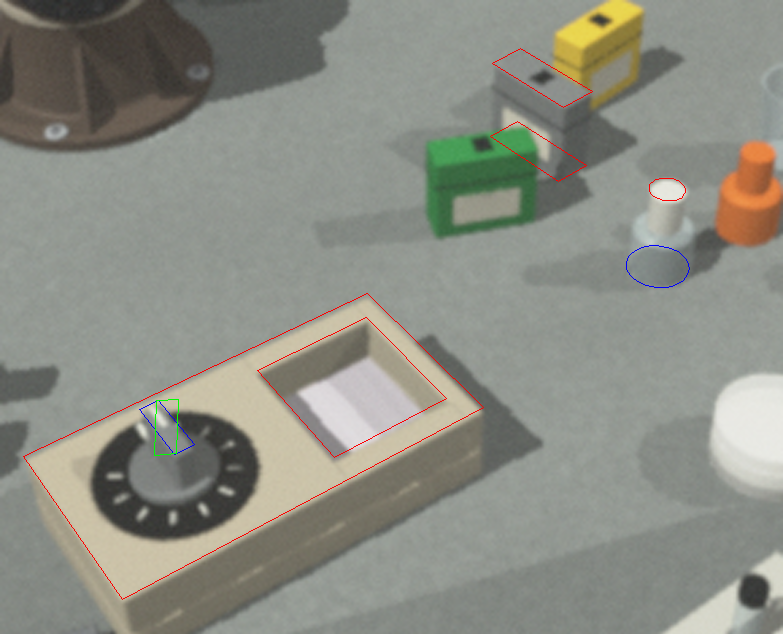

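Overlays match in both views. A close look at the dial angle:

```bash
python3 - <<'E'
from h import *
im2=cv2.imread("pics/scene0.png")
ctr=np.array([567.,-168.2]);yaw=np.radians(-2.7);dl=(563.9,-234.15)
L=[]
for k in range(3):
    L.append((rect("scene",*dl,yaw-k*np.pi/6,50,15,122),[(255,0,0),(0,255,0),(255,255,0)][k]))
a=crop("scene",195,290,80,65,5,"d1.png",im2)
crop("scene",195,290,80,65,5,"d2.png",im2,L)
cv2.imwrite("pics/d3.png",np.hstack([cv2.imread("pics/d1.png"),cv2.imread("pics/d2.png")]))
E
```

```text
(no output)
```

View pics/d3.png

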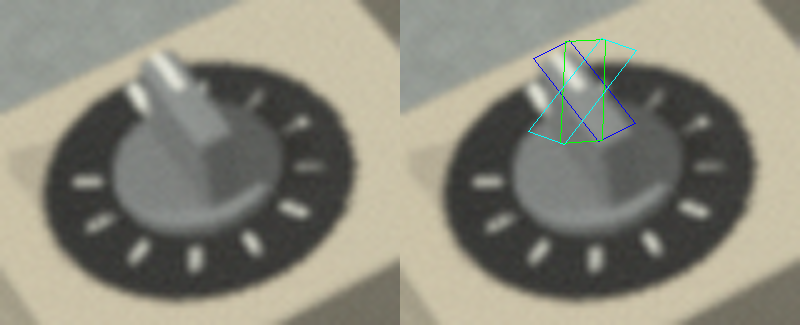

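The dial is at off (0), so it needs a 150° clockwise turn. Plan: put the box against the well's +y wall, then the jar, then the dial. First I turn the tool to line up with the box.

```bash
cat >> h.py <<'E'
def need(x,y,z,yawdeg=None):
    s=env.state();p=s["eef_pos"];a=s["tcp_rot"][2]
    d=np.array([x,y,z])-p
    t=0 if yawdeg is None else (np.degrees(a)-yawdeg+90)%180-90
    print("t %.2f pos %s yaw %.2f"%(s["t"],p.round(1),np.degrees(a)),"F",s["ft_force"].round(1),"open %.3f"%s["opening"])
    if yawdeg is not None: print("turn %.2f deg frac %.4f"%(t,t/180))
    a2=a-np.radians(t)
    f=np.array([d[0]*np.cos(a2)+d[1]*np.sin(a2),d[0]*np.sin(a2)-d[1]*np.cos(a2),-d[2]])/400
    print("then shift frac",f.round(4))
E
python3 -m pendant '[0,0,0,-0.036,-0.3, 0,0,0,-0.036,-0.3, 0,0,0,-0.0358,-0.3, 0,0,0,0,-0.3]'
python3 -c "
from h import *
need(380.9,270.3,214.7,183.07)"
```

```text
t: 1.1
eef_pos: [175.6, 599.8, 214.7]
tcp_rot: [3.142, 0.0, -3.088]
ft_force: [-0.4, 0.4, -0.8]
opening: 0.667
t 1.10 pos [175.6 599.8 214.7] yaw -176.96 F [-0.4  0.4 -0.8] open 0.667
turn -0.03 deg frac -0.0001
then shift frac [-4.685e-01 -8.501e-01 -1.000e-04]
```

```bash
python3 -m pendant '[-0.052,-0.0945,0,0,-0.3, -0.052,-0.0945,0,0,-0.3, -0.052,-0.0945,0,0,-0.3, -0.052,-0.0945,0,0,-0.3, -0.052,-0.0945,0,0,-0.3, -0.052,-0.0945,0,0,-0.3, -0.052,-0.0945,0,0,-0.3, -0.052,-0.0945,0,0,-0.3, -0.0525,-0.0941,0,0,-0.3, 0,0,0,0,-0.3]'
python3 - <<'E'
from h import *
need(380.9,270.3,50,183.07)
a=crop("scene",300,60,200,150,4,"b1.png")
E
```

```text
t: 2.35
eef_pos: [382.2, 268.7, 214.8]
tcp_rot: [3.141, 0.0, -3.094]
ft_force: [0.4, 0.0, -0.0]
opening: 0.648
t 2.35 pos [382.2 268.7 214.8] yaw -177.27 F [ 0.4  0.  -0. ] open 0.648
turn -0.34 deg frac -0.0019
then shift frac [0.003  0.0041 0.412 ]
```

View pics/b1.png

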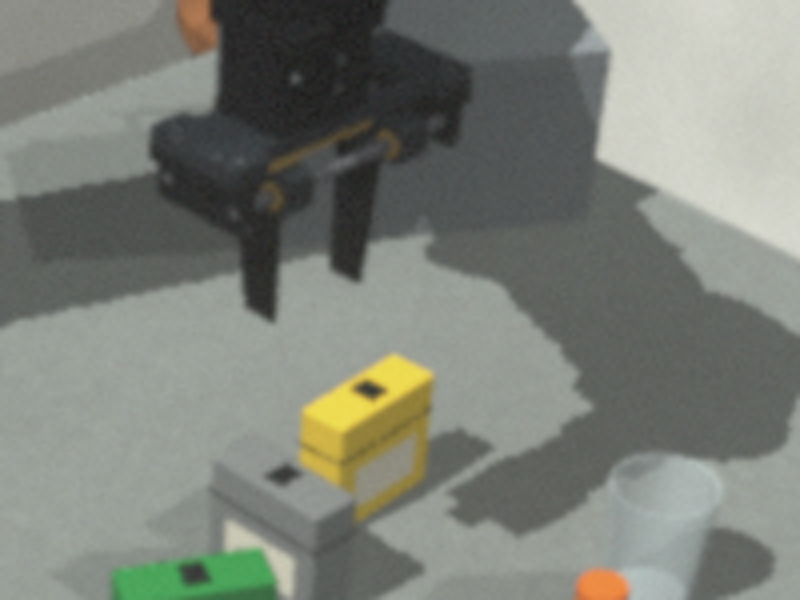

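The gripper is over the grey box, fingers at crop (260,315) and (345,275), and both jaws clear the neighbours. I descend part way and re-measure.

```bash
python3 -m pendant '[0,0,0.08,0,-0.3, 0,0,0.08,0,-0.3, 0,0,0.08,0,-0.3, 0,0,0.03,0,-0.3, 0,0,0,0,-0.3, 0,0,0,0,-0.3]'
python3 -c "
from h import *
need(380.9,270.3,50,183.07)"
```

```text
t: 3.15
eef_pos: [381.3, 270.9, 107.6]
tcp_rot: [3.141, 0.001, -3.088]
ft_force: [-0.2, 0.5, -0.2]
opening: 0.652
t 3.15 pos [381.3 270.9 107.6] yaw -176.91 F [-0.2  0.5 -0.2] open 0.652
turn 0.02 deg frac 0.0001
then shift frac [ 0.0012 -0.0014  0.1439]
```

```bash
python3 -m pendant '[0,0,0.05,0,-0.3, 0,0,0.05,0,-0.3, 0,0,0.043,0,-0.3, 0,0,0,0,-0.3]'
python3 -m pendant '[0,0,0,0,0.9, 0,0,0,0,0.9, 0,0,0,0,0.9, 0,0,0,0,0.9, 0,0,0,0,0.9, 0,0,0,0,0.9]'
```

```text
t: 3.65
eef_pos: [381.0, 270.4, 49.5]
tcp_rot: [-3.141, -0.0, -3.088]
ft_force: [0.7, 0.4, -0.2]
opening: 0.653
t: 4.4
eef_pos: [381.3, 270.5, 49.9]
tcp_rot: [3.141, 0.001, -3.088]
ft_force: [-0.5, -0.4, 6.9]
opening: 0.376
```

```bash
python3 -m pendant '[0,0,-0.05,0,0.9, 0,0,-0.08,0,0.9, 0,0,-0.1,0,0.9, 0,0,-0.1,0,0.9, 0,0,0,0,0.9]'
python3 - <<'E'
from h import *
yaw=np.radians(-2.7);R=np.array([[np.cos(yaw),-np.sin(yaw)],[np.sin(yaw),np.cos(yaw)]])
w=np.array([570.8,-87.8]); print("box target",w+R@[0,28], "tcp", w+R@[8,28])
t=w+R@[8,28]
need(*t,180,177.3)
crop("scene",280,40,220,165,3.6,"b2.png")
E
```

```text
t: 5.03
eef_pos: [381.8, 270.8, 183.7]
tcp_rot: [3.14, 0.004, -3.088]
ft_force: [0.7, -0.3, -2.1]
opening: 0.378
box target [572.11898062 -59.8310835 ] tcp [580.11009962 -60.20793511]
t 5.03 pos [381.8 270.8 183.7] yaw -176.91 F [ 0.7 -0.3 -2.1] open 0.378
turn 5.79 deg frac 0.0322
then shift frac [-0.5342 -0.8034  0.0092]
```

View pics/b2.png

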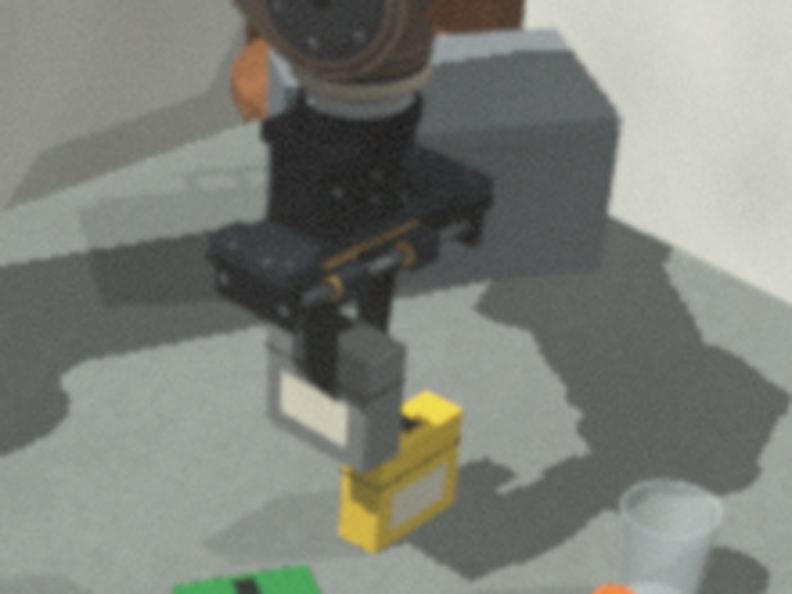

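The box is held upright, crop (335,400). Turn and transfer it.

```bash
python3 -m pendant '[0,0,0,0.0322,0.9, -0.06,-0.09,0,0,0.9, -0.06,-0.09,0,0,0.9, -0.06,-0.09,0,0,0.9, -0.06,-0.09,0,0,0.9, -0.06,-0.09,0,0,0.9, -0.06,-0.09,0,0,0.9, -0.06,-0.09,0,0,0.9, -0.06,-0.09,0,0,0.9, -0.0542,-0.0834,0,0,0.9]'
python3 -m pendant '[0,0,0,0,0.9, 0,0,0,0,0.9, 0,0,0,0,0.9]'
python3 - <<'E'
from h import *
need(580.1,-60.2,145,177.3)
yaw=np.radians(-2.7);s=env.state();p=s["eef_pos"];z=p[2]-50
b=p[:2]-8*np.array([np.cos(yaw),np.sin(yaw)])
img=env.read_camera("top")[:,:,::-1]
crop("top",310,170,160,120,5,"b3.png",img,[(rect("top",*b,yaw,92,36,z+84),(0,0,255))])
img=env.read_camera("scene")[:,:,::-1]
crop("scene",190,190,200,160,4,"b4.png",img,[(rect("scene",*b,yaw,92,36,z),(0,0,255)),(rect("scene",570.8,-87.8,yaw,104,97,75),(255,0,0))])
E
```

```text
t: 6.32
eef_pos: [579.3, -62.0, 179.3]
tcp_rot: [3.141, -0.003, 3.094]
ft_force: [-0.5, -0.1, -2.1]
opening: 0.381
t: 6.7
eef_pos: [578.7, -59.8, 180.9]
tcp_rot: [3.141, -0.001, 3.095]
ft_force: [0.6, 0.5, -2.8]
opening: 0.377
t 6.70 pos [578.7 -59.8 180.9] yaw 177.34 F [ 0.6  0.5 -2.8] open 0.377
turn 0.04 deg frac 0.0002
then shift frac [-0.0037 -0.0009  0.0898]
```

View pics/b3.png

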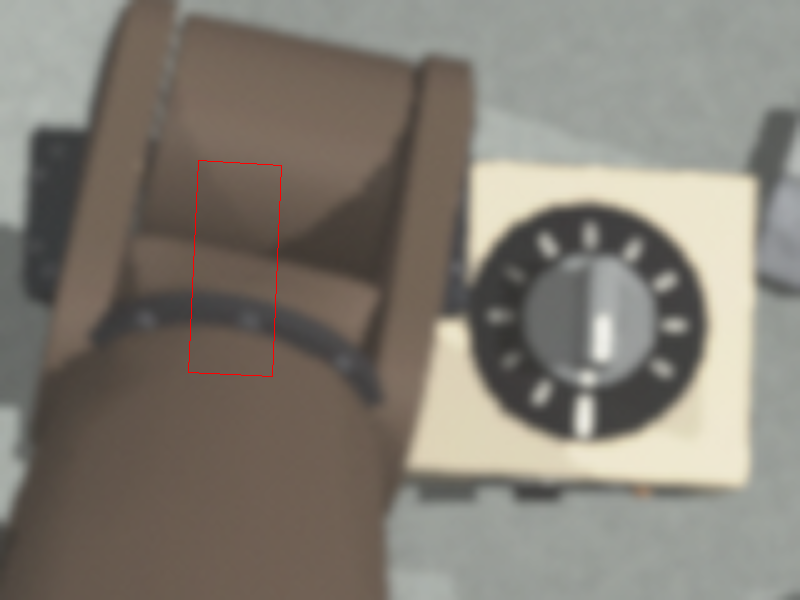

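View pics/b4.png

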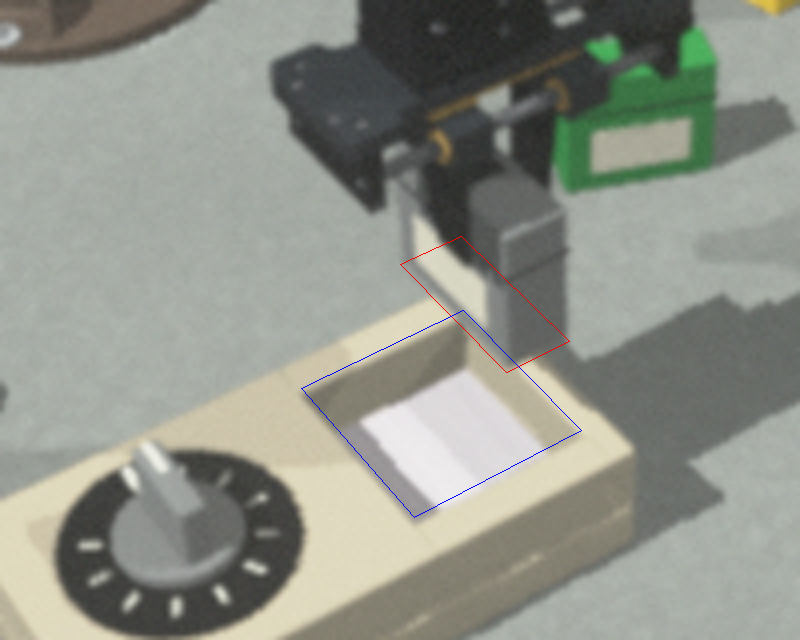

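```bash
python3 -m pendant '[-0.003,0,0.04,0,0.9, 0,0,0.04,0,0.9, 0,0,0.04,0,0.9, 0,0,0,0,0.9, 0,0,0,0,0.9]'
python3 - <<'E'
from h import *
need(580.1,-60.2,85,177.3)
yaw=np.radians(-2.7);s=env.state();p=s["eef_pos"];z=p[2]-50
b=p[:2]-8*np.array([np.cos(yaw),np.sin(yaw)])
img=env.read_camera("scene")[:,:,::-1]
crop("scene",250,200,110,110,7,"b5.png",img,[(rect("scene",*b,yaw,92,36,z),(0,0,255)),(rect("scene",570.8,-87.8,yaw,104,97,75),(255,0,0))])
crop("scene",250,200,110,110,7,"b5r.png",img)
E
```

```text
t: 7.42
eef_pos: [580.7, -60.9, 133.5]
tcp_rot: [3.142, 0.0, 3.094]
ft_force: [-0.2, -0.5, -2.2]
opening: 0.375
t 7.42 pos [580.7 -60.9 133.5] yaw 177.29 F [-0.2 -0.5 -2.2] open 0.375
turn -0.01 deg frac -0.0001
then shift frac [0.0015 0.0016 0.1212]
```

View pics/b5.png

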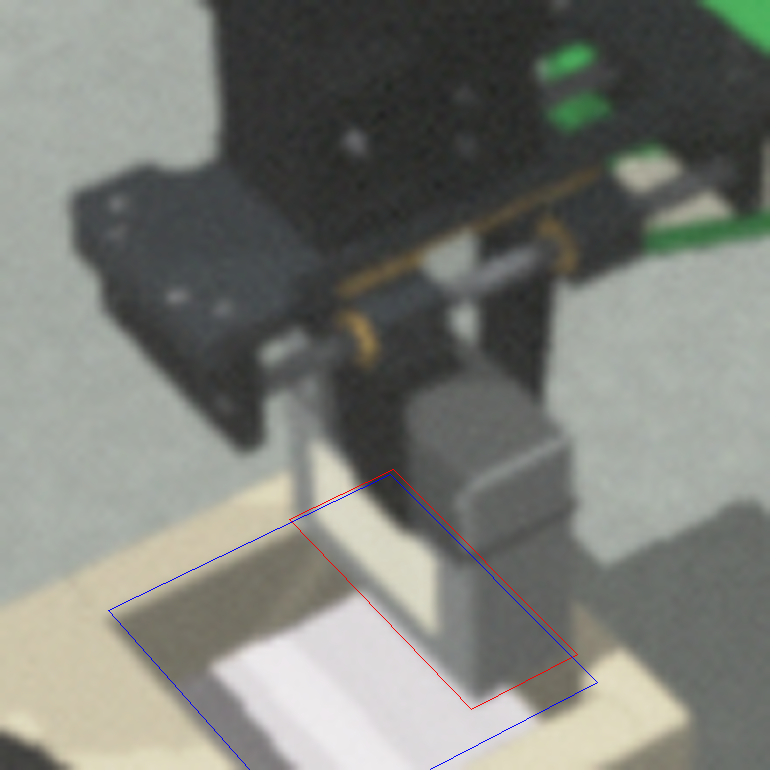

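View pics/b5r.png

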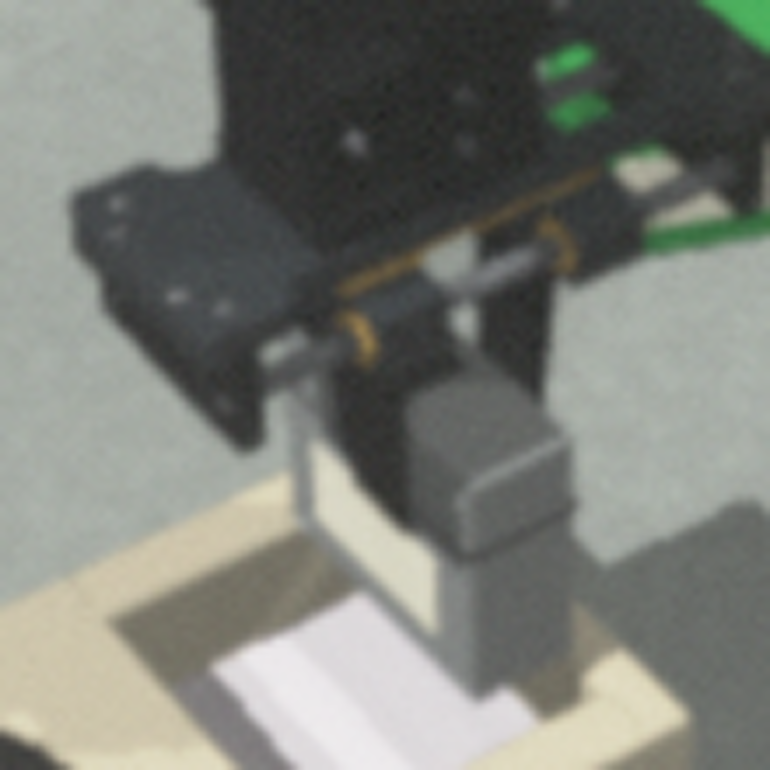

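```bash
python3 -m pendant '[0.001,0.001,0.02,0,0.9, 0,0,0.015,0,0.9, 0,0,0,0,0.9, 0,0,0.015,0,0.9, 0,0,0,0,0.9]'; python3 -m pendant '[0,0,0.02,0,0.9, 0,0,0.02,0,0.9, 0,0,0,0,0.9, 0,0,0,0,0.9]'
```

```text
t: 8.1
eef_pos: [579.9, -60.3, 113.0]
tcp_rot: [3.141, -0.001, 3.094]
ft_force: [0.3, -0.7, -2.5]
opening: 0.377
t: 8.6
eef_pos: [580.1, -60.4, 97.4]
tcp_rot: [3.141, -0.0, 3.094]
ft_force: [-0.5, 0.7, -1.9]
opening: 0.374
```

Inside the well with no contact. Now nudge +y to find the wall.

```bash
python3 -m pendant '[0,0.003,0,0,0.9, 0,0,0,0,0.9]'; python3 -m pendant '[0,0.003,0,0,0.9, 0,0,0,0,0.9]'; python3 -m pendant '[0,0.003,0,0,0.9, 0,0,0,0,0.9]'
```

```text
t: 8.85
eef_pos: [580.2, -59.1, 97.6]
tcp_rot: [3.142, 0.0, 3.094]
ft_force: [0.8, 0.5, -2.3]
opening: 0.379
t: 9.1
eef_pos: [580.2, -58.5, 97.6]
tcp_rot: [-3.141, 0.0, 3.094]
ft_force: [-2.6, -4.3, 0.0]
opening: 0.378
t: 9.35
eef_pos: [580.1, -58.3, 97.7]
tcp_rot: [-3.14, 0.0, 3.094]
ft_force: [-2.9, -11.2, 0.8]
opening: 0.381
```

```bash
python3 -m pendant '[0,-0.004,0,0,0.9, 0,0,0.015,0,0.9, 0,0,0.01,0,0.9, 0,0,0,0,0.9]'; python3 -m pendant '[0,0,0.005,0,0.9, 0,0,0,0,0.9]'
```

```text
t: 9.85
eef_pos: [580.1, -58.4, 86.9]
tcp_rot: [-3.142, -0.001, 3.094]
ft_force: [0.1, -4.2, -4.0]
opening: 0.376
t: 10.1
eef_pos: [580.3, -58.4, 85.3]
tcp_rot: [-3.142, 0.0, 3.094]
ft_force: [1.4, -3.9, -3.5]
opening: 0.377
```

```bash
python3 -m pendant '[0,-0.001,0.003,0,0.9, 0,0,0,0,0.9]'; python3 -m pendant '[0,0,0,0,0.2, 0,0,0,0,0, 0,0,0,0,-0.1, 0,0,0,0,-0.1, 0,0,0,0,-0.1]'
```

```text
t: 10.35
eef_pos: [580.2, -58.5, 85.0]
tcp_rot: [3.141, 0.001, 3.094]
ft_force: [-2.8, -0.5, 7.1]
opening: 0.372
t: 10.98
eef_pos: [580.2, -58.7, 84.2]
tcp_rot: [3.141, -0.0, 3.094]
ft_force: [-0.5, -0.1, -0.2]
opening: 0.552
```

```bash
python3 -m pendant '[0,0,-0.03,0,-0.1, 0,0,-0.08,0,-0.1, 0,0,-0.1,0,-0.1, 0,0,-0.1,0,-0.1, 0,0,0,0,-0.1, 0,0,0,0,-0.1]'
python3 -c "
from h import *
need(559.8,243.4,214,177.3)"
```

```text
t: 11.72
eef_pos: [579.8, -58.7, 208.1]
tcp_rot: [3.141, -0.0, 3.094]
ft_force: [-0.1, 0.3, -1.1]
opening: 0.55
t 11.72 pos [579.8 -58.7 208.1] yaw 177.29 F [-0.1  0.3 -1.1] open 0.550
turn -0.01 deg frac -0.0001
then shift frac [ 0.0856  0.752  -0.0147]
```

```bash
python3 -m pendant '[0.0105,0.094,0,0,-0.3, 0.0105,0.094,0,0,-0.3, 0.0105,0.094,0,0,-0.3, 0.0105,0.094,0,0,-0.3, 0.0105,0.094,0,0,-0.3, 0.0105,0.094,0,0,-0.3, 0.0105,0.094,0,0,-0.3, 0.0121,0.094,0,0,-0.3, 0,0,0,0,-0.3, 0,0,0,0,-0.3]'
python3 - <<'E'
from h import *
need(559.8,243.4,54,177.3)
img=env.read_camera("top")[:,:,::-1]
yaw=np.radians(-2.7)
crop("top",320,180,160,110,5,"w1.png",img,[(rect("top",571.7,-58.5,yaw,92,36,119),(0,0,255))])
img=env.read_camera("scene")[:,:,::-1]
crop("scene",200,120,270,200,2.9,"w2.png",img)
E
```

```text
t: 12.98
eef_pos: [559.9, 242.8, 207.3]
tcp_rot: [-3.141, -0.002, 3.095]
ft_force: [-0.4, -0.4, 0.6]
opening: 0.65
t 12.97 pos [559.9 242.8 207.3] yaw 177.31 F [-0.4 -0.4  0.6] open 0.650
turn 0.01 deg frac 0.0000
then shift frac [2.000e-04 1.400e-03 3.832e-01]
```

View pics/w1.png

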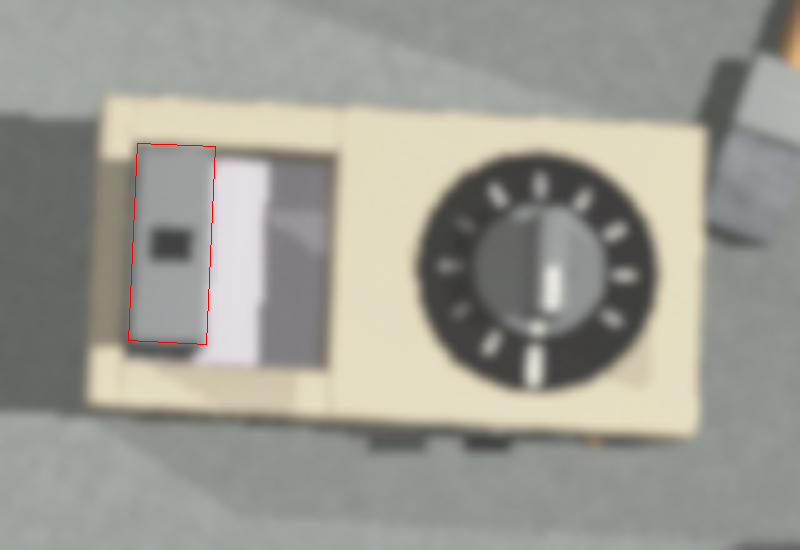

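View pics/w2.png

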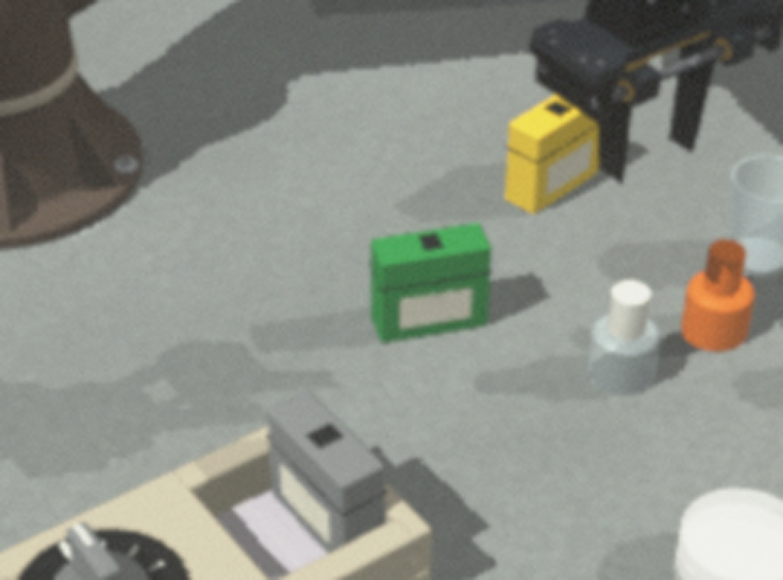

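The box stands in the well at the +y wall and its overlay matches. Descend on the jar cap.

```bash
python3 -m pendant '[0,0.0014,0.08,0,-0.3, 0,0,0.08,0,-0.3, 0,0,0.08,0,-0.3, 0,0,0,0,-0.3]'; python3 - <<'E'
from h import *
need(559.8,243.4,54,177.3)
img=env.read_camera("scene")[:,:,::-1]
crop("scene",370,130,120,140,5,"j1.png",img)
E
```

```text
t: 13.58
eef_pos: [559.5, 242.7, 110.4]
tcp_rot: [-3.14, -0.004, 3.093]
ft_force: [0.9, -0.3, -0.0]
opening: 0.652
t 13.57 pos [559.5 242.7 110.4] yaw 177.22 F [ 0.9 -0.3 -0. ] open 0.652
turn -0.08 deg frac -0.0005
then shift frac [-0.0008  0.0019  0.1411]
```

View pics/j1.png

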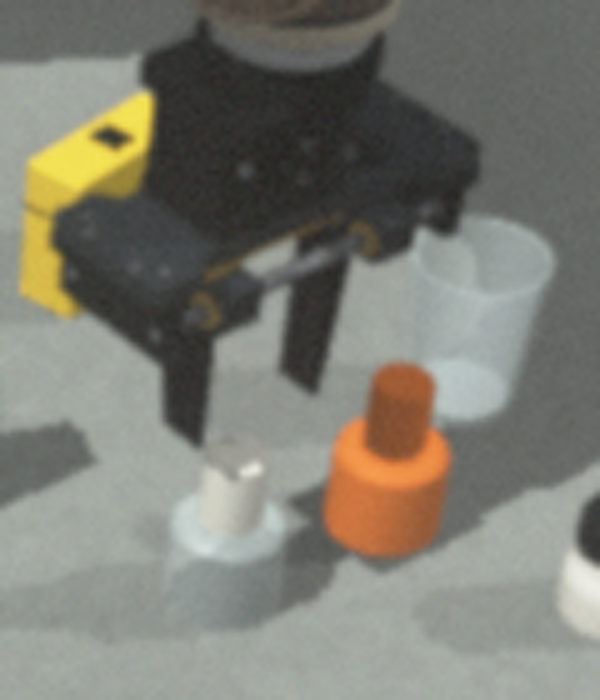

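```bash
python3 - <<'E'
from h import *
print((proj("scene",[[559.5,242.7,110.4],[559.8,243.4,85],[559.5,272,110.4],[559.5,213,110.4],[571,249,0]])-[370,130])*5)
E
```

```text
[[237.13979202 403.36892767]
 [233.11194884 448.11465401]
 [284.47795501 378.06300595]
 [188.15758372 429.5537192 ]
 [240.94567898 598.1996171 ]]
```

```bash
python3 -m pendant '[0,0,0.05,0,-0.3, 0,0,0.05,0,-0.3, 0,0,0.041,0,-0.3, 0,0,0,0,-0.3, 0,0,0,0,0.95, 0,0,0,0,0.95, 0,0,0,0,0.95, 0,0,0,0,0.95, 0,0,0,0,0.95]'
python3 -m pendant '[0,0,0,0,0.95]'
```

```text
t: 14.75
eef_pos: [560.3, 243.9, 56.1]
tcp_rot: [3.141, 0.0, 3.094]
ft_force: [-0.6, -0.1, 3.0]
opening: 0.31
t: 14.88
eef_pos: [560.3, 243.9, 56.1]
tcp_rot: [3.141, 0.0, 3.094]
ft_force: [-0.8, -0.5, 4.3]
opening: 0.31
```

```bash
python3 -m pendant '[0,0,0,0,-0.1, 0,0,0,0,-0.1, 0,0,0,0,-0.1]'; python3 -m pendant '[0,0,0,0.05,-0.1, 0,0,0,0.05,-0.1, 0,0,0,0.05,-0.1, 0,0,0,0.05,-0.1, 0,0,0,0.05,-0.1, 0,0,0,0.05,-0.1, 0,0,0,0.05,-0.1, 0,0,0,0.05,-0.1, 0,0,0,0.05,-0.1, 0,0,0,0.05,-0.1]'; python3 -m pendant '[0,0,0,0,-0.1, 0,0,0,0,0.95, 0,0,0,0,0.95, 0,0,0,0,0.95, 0,0,0,0,0.95, 0,0,0,0,0.95]'; python3 -c "
from h import *
need(570.5,-107.8,56,87.3)"
```

```text
t: 15.25
eef_pos: [560.2, 243.9, 55.7]
tcp_rot: [-3.142, -0.0, 3.094]
ft_force: [-1.1, -0.1, 0.5]
opening: 0.535
t: 16.5
eef_pos: [560.2, 243.9, 55.7]
tcp_rot: [-3.141, -0.0, 1.518]
ft_force: [-0.1, 0.0, -0.6]
opening: 0.548
t: 17.25
eef_pos: [560.2, 243.9, 55.8]
tcp_rot: [3.142, -0.0, 1.524]
ft_force: [-0.4, -0.7, 0.1]
opening: 0.309
t 17.25 pos [560.2 243.9  55.8] yaw 87.31 F [-0.4 -0.7  0.1] open 0.309
turn 0.01 deg frac 0.0000
then shift frac [-8.77e-01  6.71e-02 -4.00e-04]
```

Both grips show about 29.5 mm, which fits the cap. Lift and transfer.

```bash
python3 -m pendant '[0,0,-0.05,0,0.95, 0,0,-0.1,0,0.95, 0,0,-0.1,0,0.95, 0,0,-0.1,0,0.95, 0,0,0,0,0.95, 0,0,0,0,0.95]'; python3 - <<'E'
from h import *
need(569.9,-106.7,196,87.3)
crop("scene",360,80,120,140,5,"j2.png")
E
```

```text
t: 18.0
eef_pos: [559.7, 243.7, 194.9]
tcp_rot: [-3.14, 0.0, 1.524]
ft_force: [0.2, 0.5, -2.3]
opening: 0.315
t 18.00 pos [559.7 243.7 194.9] yaw 87.29 F [ 0.2  0.5 -2.3] open 0.315
turn -0.01 deg frac -0.0000
then shift frac [-0.8739  0.0667 -0.0027]
```

View pics/j2.png

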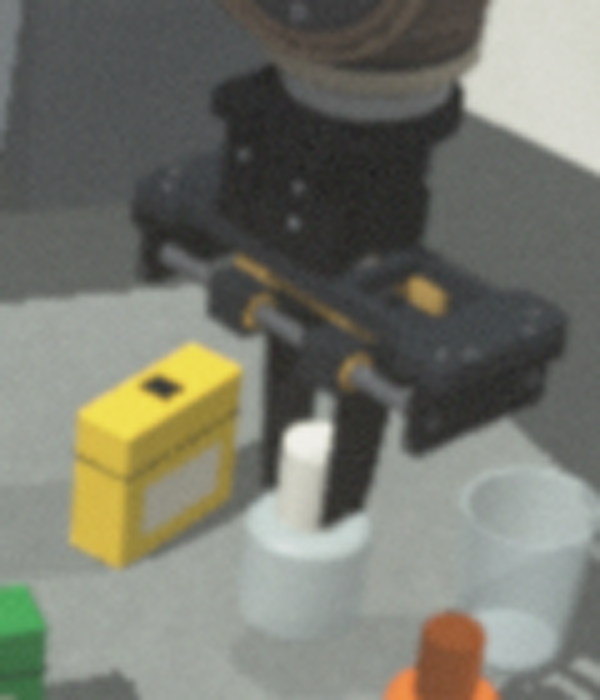

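Jar lifted upright, at crop (305,540). Transfer over the well.

```bash
python3 -m pendant '[-0.0971,0.0074,-0.005,0,0.95, -0.0971,0.0074,0,0,0.95, -0.0971,0.0074,0,0,0.95, -0.0971,0.0074,0,0,0.95, -0.0971,0.0074,0,0,0.95, -0.0971,0.0074,0,0,0.95, -0.0971,0.0074,0,0,0.95, -0.0971,0.0074,0,0,0.95, -0.0971,0.0075,0,0,0.95, 0,0,0,0,0.95]'; python3 -m pendant '[0,0,0,0,0.95, 0,0,0,0,0.95]'; python3 - <<'E'
from h import *
need(569.9,-106.7,136,87.3)
crop("scene",200,160,180,160,4,"j3.png")
E
```

```text
t: 19.3
eef_pos: [569.9, -108.6, 196.2]
tcp_rot: [-3.139, -0.0, 1.521]
ft_force: [0.1, 1.2, -1.8]
opening: 0.311
t: 19.55
eef_pos: [570.2, -105.6, 197.4]
tcp_rot: [-3.141, -0.0, 1.525]
ft_force: [0.1, 0.7, -1.8]
opening: 0.308
t 19.55 pos [ 570.2 -105.6  197.4] yaw 87.35 F [ 0.1  0.7 -1.8] open 0.308
turn 0.05 deg frac 0.0003
then shift frac [-0.0029 -0.0006  0.1534]
```

View pics/j3.png

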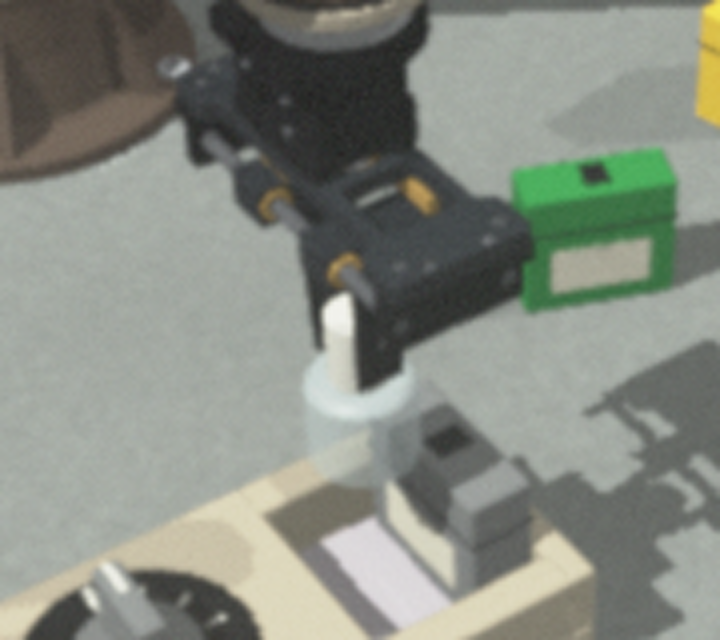

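```bash
python3 -m pendant '[0,0,0.02,0,0.95, 0,0,0,0,0.95, 0,0,0,0,0.95]'; python3 -c "
from h import *
need(569.9,-106.7,136,87.3)"
```

```text
t: 19.98
eef_pos: [570.3, -106.4, 189.7]
tcp_rot: [-3.141, -0.0, 1.524]
ft_force: [0.2, -0.3, -2.3]
opening: 0.306
t 19.98 pos [ 570.3 -106.4  189.7] yaw 87.30 F [ 0.2 -0.3 -2.3] open 0.306
turn 0.00 deg frac 0.0000
then shift frac [-0.0008 -0.0011  0.1343]
```

```bash
python3 -m pendant '[-0.0008,0,0.025,0,0.95, 0,0,0.025,0,0.95, 0,0,0,0,0.95]'; python3 -m pendant '[0,0,0.025,0,0.95, 0,0,0.025,0,0.95, 0,0,0.02,0,0.95, 0,0,0,0,0.95]';python3 -m pendant '[0,0,0.015,0,0.95, 0,0,0,0,0.95, 0,0,0,0,0.95]'; python3 - <<'E'
from h import *
need(569.9,-106.7,91,87.3)
crop("scene",200,180,180,150,4,"j4.png")
E
```

```text
t: 20.35
eef_pos: [569.9, -106.8, 168.7]
tcp_rot: [-3.14, -0.001, 1.523]
ft_force: [0.4, -0.8, -1.3]
opening: 0.312
t: 20.85
eef_pos: [570.0, -106.8, 141.1]
tcp_rot: [-3.14, -0.0, 1.524]
ft_force: [-0.5, -1.0, -1.1]
opening: 0.311
t: 21.22
eef_pos: [570.4, -106.9, 136.0]
tcp_rot: [3.141, -0.0, 1.523]
ft_force: [-0.2, -0.1, -0.7]
opening: 0.311
t 21.23 pos [ 570.4 -106.9  136. ] yaw 87.29 F [-0.2 -0.1 -0.7] open 0.311
turn -0.01 deg frac -0.0001
then shift frac [ 0.0004 -0.0013  0.1124]
```

View pics/j4.png

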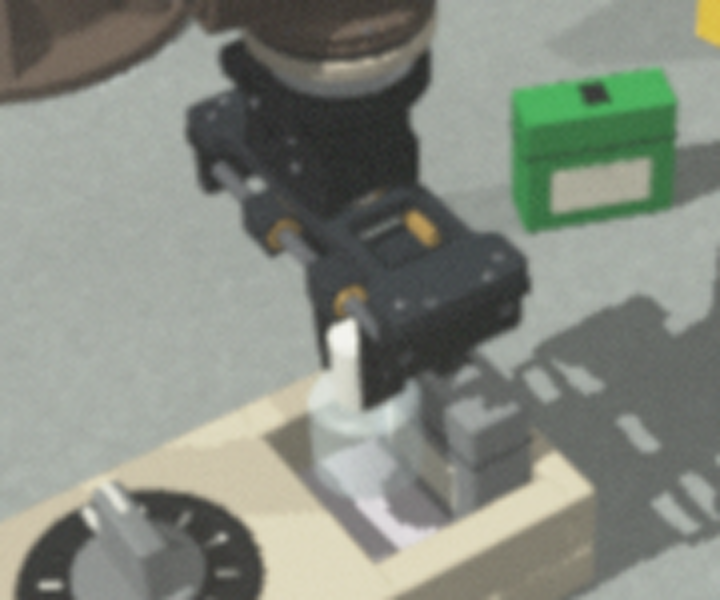

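```bash
python3 -m pendant '[0,0,0.02,0,0.95, 0,0,0.015,0,0.95, 0,0,0,0,0.95]'; python3 -m pendant '[0,0,0.02,0,0.95, 0,0,0.02,0,0.95, 0,0,0,0,0.95]';python3 -m pendant '[0,0,0.015,0,0.95, 0,0,0.01,0,0.95, 0,0,0,0,0.95, 0,0,0,0,0.95]'
```

```text
t: 21.65
eef_pos: [570.0, -106.8, 121.1]
tcp_rot: [-3.14, -0.0, 1.523]
ft_force: [-1.2, 1.1, -1.5]
opening: 0.31
t: 22.02
eef_pos: [570.0, -106.8, 105.0]
tcp_rot: [-3.14, -0.0, 1.523]
ft_force: [-0.4, -0.0, -1.4]
opening: 0.309
t: 22.52
eef_pos: [570.4, -106.9, 95.9]
tcp_rot: [3.141, -0.0, 1.524]
ft_force: [0.5, -0.7, -2.2]
opening: 0.312
```

```bash
python3 -m pendant '[0,0,0.008,0,0.95, 0,0,0,0,0.95]'; python3 -m pendant '[0,0,0.005,0,0.95, 0,0,0,0,0.95]'
```

```text
t: 22.78
eef_pos: [570.2, -106.8, 92.4]
tcp_rot: [-3.141, -0.0, 1.523]
ft_force: [0.1, 0.8, -2.2]
opening: 0.314
t: 23.02
eef_pos: [570.5, -106.9, 90.8]
tcp_rot: [3.141, 0.0, 1.523]
ft_force: [-0.2, 1.4, 1.6]
opening: 0.309
```

Floor contact. Release and lift.

```bash
python3 -m pendant '[0,0,0,0,0.3, 0,0,0,0,0, 0,0,0,0,-0.1, 0,0,0,0,-0.1, 0,0,0,0,-0.1]'; python3 -m pendant '[0,0,-0.03,0,-0.1, 0,0,-0.05,0,-0.1, 0,0,-0.08,0,-0.1, 0,0,-0.08,0,-0.1, 0,0,0,0,-0.1]'; python3 - <<'E'
from h import *
yaw=np.radians(-2.7);R=np.array([[np.cos(yaw),-np.sin(yaw)],[np.sin(yaw),np.cos(yaw)]])
d=np.array([570.8,-88.6])+R@[0,-146.5];print(d)
need(*d,190,177.3)
img=env.read_camera("scene")[:,:,::-1]
crop("scene",200,180,180,150,4,"j5.png",img)
E
```

```text
t: 23.65
eef_pos: [570.3, -106.9, 90.6]
tcp_rot: [3.141, -0.0, 1.523]
ft_force: [-0.4, 0.3, 1.0]
opening: 0.546
t: 24.28
eef_pos: [571.2, -107.1, 189.6]
tcp_rot: [3.137, 0.001, 1.523]
ft_force: [-0.9, -0.6, -0.5]
opening: 0.55
[ 563.89890497 -234.93736668]
t 24.27 pos [ 571.2 -107.1  189.6] yaw 87.29 F [-0.9 -0.6 -0.5] open 0.550
turn 89.99 deg frac 0.4999
then shift frac [-0.0033  0.3201 -0.0009]
```

View pics/j5.png

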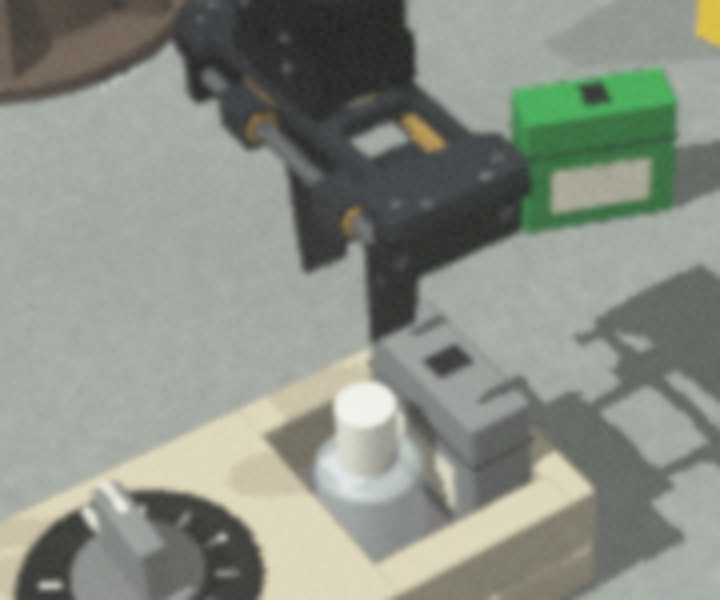

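Both stand in the well: jar cap at crop (365,415), box at (455,400). Turn the tool −90° (so the wrist has room for +150°) and go over the dial.

```bash
python3 -m pendant '[0,0,0,-0.05,-0.1, 0,0,0,-0.05,-0.1, 0,0,0,-0.05,-0.1, 0,0,0,-0.05,-0.1, 0,0,0,-0.05,-0.1, 0,0,0,-0.05,-0.1, 0,0,0,-0.05,-0.1, 0,0,0,-0.05,-0.1, 0,0,0,-0.05,-0.1, 0,0,0,-0.05,-0.1]'; python3 -m pendant '[0,0,0,0,-0.1, 0,0,0,0,-0.1]'; python3 - <<'E'
from h import *
need(563.9,-234.9,190,177.3)
print(env.state()["joints"].round(2))
E
```

```text
t: 25.58
eef_pos: [569.9, -106.7, 185.6]
tcp_rot: [3.141, -0.002, 3.099]
ft_force: [0.2, 0.4, -0.4]
opening: 0.549
t: 25.82
eef_pos: [570.1, -106.8, 186.1]
tcp_rot: [3.141, -0.001, 3.091]
ft_force: [-0.9, 0.4, -0.3]
opening: 0.55
t 25.82 pos [ 570.1 -106.8  186.1] yaw 177.09 F [-0.9  0.4 -0.3] open 0.550
turn -0.21 deg frac -0.0011
then shift frac [ 0.0004 -0.3206 -0.0096]
[-0.3   0.46  1.7   0.    0.98 -1.82]
```

```bash
python3 -m pendant '[0,-0.064,0,-0.0011,-0.1, 0.0004,-0.064,0,0,-0.1, 0,-0.064,0,0,-0.1, 0,-0.064,0,0,-0.1, 0,-0.0646,0,0,-0.1, 0,0,0,0,-0.1, 0,0,0,0,-0.1]'; python3 - <<'E'
from h import *
need(563.9,-234.9,94,177.3)
img=env.read_camera("scene")[:,:,::-1]
crop("scene",180,170,190,190,3.1,"k1.png",img)
E
```

```text
t: 26.7
eef_pos: [564.3, -234.4, 186.4]
tcp_rot: [3.141, -0.0, 3.096]
ft_force: [-0.6, -0.9, 0.3]
opening: 0.549
t 26.70 pos [ 564.3 -234.4  186.4] yaw 177.41 F [-0.6 -0.9  0.3] open 0.549
turn 0.11 deg frac 0.0006
then shift frac [ 0.001  -0.0012  0.231 ]
```

View pics/k1.png

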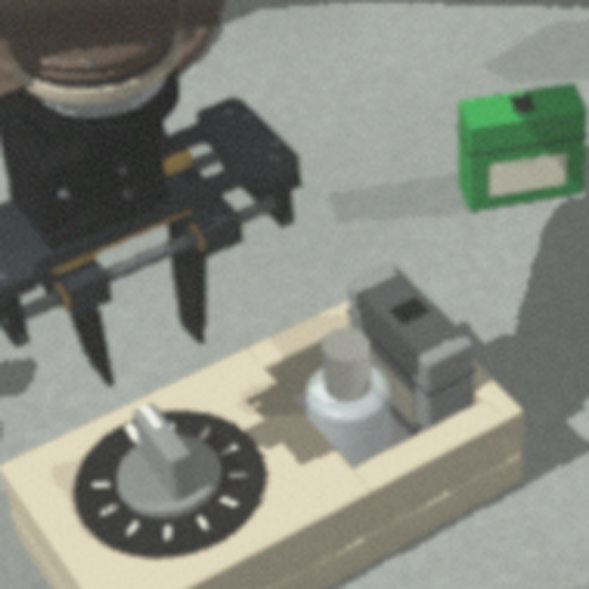

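The jaws straddle the bar, and both objects stand upright. Descend and grip.

```bash
python3 -m pendant '[0.001,-0.001,0.06,0,-0.1, 0,0,0.06,0,-0.1, 0,0,0.06,0,-0.1, 0,0,0.05,0,-0.1, 0,0,0,0,-0.1, 0,0,0,0,-0.1]'; python3 -m pendant '[0,0,0,0,1, 0,0,0,0,1, 0,0,0,0,1, 0,0,0,0,1, 0,0,0,0,1, 0,0,0,0,1]'; python3 -c "
from h import *
print(env.state()['joints'].round(2),env.state()['moment'].round(2))
need(563.9,-234.9,94,177.3)"
```

```text
t: 27.5
eef_pos: [564.5, -235.0, 95.4]
tcp_rot: [-3.141, 0.001, 3.098]
ft_force: [-0.5, 0.5, -0.4]
opening: 0.55
t: 28.25
eef_pos: [564.0, -234.4, 94.8]
tcp_rot: [3.14, -0.0, 3.097]
ft_force: [-0.3, 5.9, 2.8]
opening: 0.157
[-0.5   0.61  1.71  0.    0.82 -2.03] [ 1.1  -0.02 -0.3 ]
t 28.25 pos [ 564.  -234.4   94.8] yaw 177.45 F [-0.3  5.9  2.8] open 0.157
turn 0.15 deg frac 0.0008
then shift frac [ 0.0002 -0.0013  0.0019]
```

Bar gripped (14.9 mm). Turn clockwise.

```bash
python3 -m pendant '[0,0,0,0.03,1, 0,0,0,0.04,1, 0,0,0,0.04,1, 0,0,0,0.04,1, 0,0,0,0.0167,1, 0,0,0,0,1]'; python3 -m pendant '[0,0,0,0.04,1, 0,0,0,0.04,1, 0,0,0,0.04,1, 0,0,0,0.04,1, 0,0,0,0.04,1, 0,0,0,0.04,1, 0,0,0,0.04,1, 0,0,0,0.04,1, 0,0,0,0.0133,1, 0,0,0,0,1]'; python3 - <<'E'
from h import *
need(563.9,-234.9,94,27.3)
crop("scene",180,170,190,190,3.1,"k2.png")
E
```

```text
t: 29.0
eef_pos: [564.1, -234.3, 94.7]
tcp_rot: [3.14, -0.001, 2.573]
ft_force: [0.7, 6.6, 3.2]
opening: 0.157
t: 30.25
eef_pos: [564.3, -234.2, 94.7]
tcp_rot: [3.141, -0.002, 1.526]
ft_force: [2.4, 7.5, 3.3]
opening: 0.155
t 30.25 pos [ 564.3 -234.2   94.7] yaw 87.44 F [2.4 7.5 3.3] open 0.155
turn 60.14 deg frac 0.3341
then shift frac [-0.0017  0.0012  0.0019]
```

View pics/k2.png

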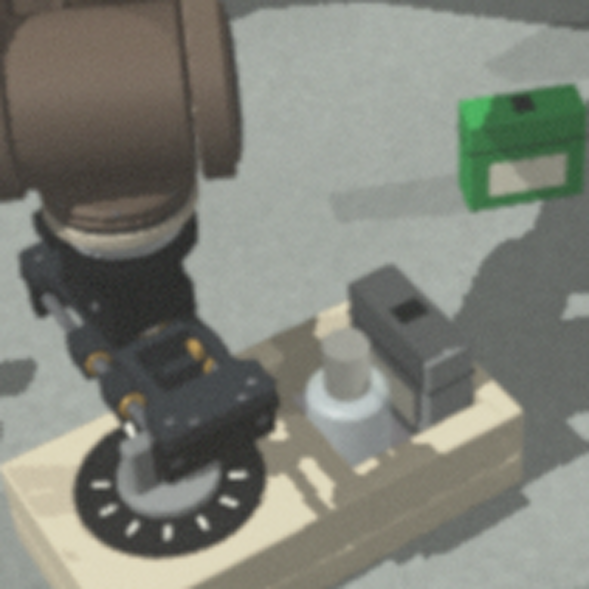

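The bar follows; it is gripped at crop (145,460) after 90°. The remaining 60°:

```bash
python3 -m pendant '[0,0,0,0.04,1, 0,0,0,0.04,1, 0,0,0,0.04,1, 0,0,0,0.04,1, 0,0,0,0.04,1, 0,0,0,0.04,1, 0,0,0,0.04,1, 0,0,0,0.04,1, 0,0,0,0.014,1, 0,0,0,0,1]'; python3 -m pendant '[0,0,0,0,0.5, 0,0,0,0,0, 0,0,0,0,-0.1, 0,0,0,0,-0.1, 0,0,0,0,-0.1]'; python3 -m pendant '[0,0,-0.03,0,-0.1, 0,0,-0.08,0,-0.1, 0,0,-0.1,0,-0.1, 0,0,-0.1,0,-0.1, 0,0,0,0,-0.1]'; python3 -c "
from h import *
need(200,-234.9,214)"
```

```text
t: 31.55
eef_pos: [564.5, -234.3, 94.7]
tcp_rot: [-3.141, -0.001, 0.477]
ft_force: [3.3, 7.8, 0.7]
opening: 0.158
t: 32.17
eef_pos: [564.0, -235.4, 94.6]
tcp_rot: [-3.142, -0.0, 0.478]
ft_force: [0.4, -0.5, -0.6]
opening: 0.543
t: 32.8
eef_pos: [565.0, -235.8, 222.5]
tcp_rot: [3.136, -0.004, 0.478]
ft_force: [0.4, -0.9, -0.7]
opening: 0.546
t 32.80 pos [ 565.  -235.8  222.5] yaw 27.37 F [ 0.4 -0.9 -0.7] open 0.546
then shift frac [-0.8093 -0.4217  0.0213]
```

```bash
python3 -m pendant '[0.021,-0.11,0,0,-0.1, 0.021,-0.11,0,0,-0.1, 0.021,-0.11,0,0,-0.1, 0.021,-0.11,0,0,-0.1, 0.021,-0.11,0,0,-0.1, 0.021,-0.11,0,0,-0.1, 0.021,-0.11,0,0,-0.1, 0.021,-0.11,0,0,-0.1, 0.021,-0.11,0,0,-0.1, 0,0,0,0,-0.1]'; python3 - <<'E'
from h import *
yaw=np.radians(-2.7)
img=env.read_camera("top")[:,:,::-1]
R=np.array([[np.cos(yaw),-np.sin(yaw)],[np.sin(yaw),np.cos(yaw)]])
j=(569.9,-106.9)
crop("top",320,185,160,100,5,"z1.png",img,[(rect("top",571.7,-58.5,yaw,92,36,119),(0,0,255)),(circ("top",*j,15,120),(0,0,255)),(rect("top",563.9,-234.9,yaw-np.radians(150),50,15,122),(255,0,0))])
cv2.imwrite("pics/z0.png",img)
img=env.read_camera("scene")[:,:,::-1]
crop("scene",175,220,190,150,4.2,"z2.png",img)
cv2.imwrite("pics/z3.png",img)
E
```

```text
t: 34.05
eef_pos: [448.0, 153.0, 218.3]
tcp_rot: [-3.141, 0.001, 0.481]
ft_force: [-0.2, 0.7, 0.1]
opening: 0.553
```

View pics/z1.png

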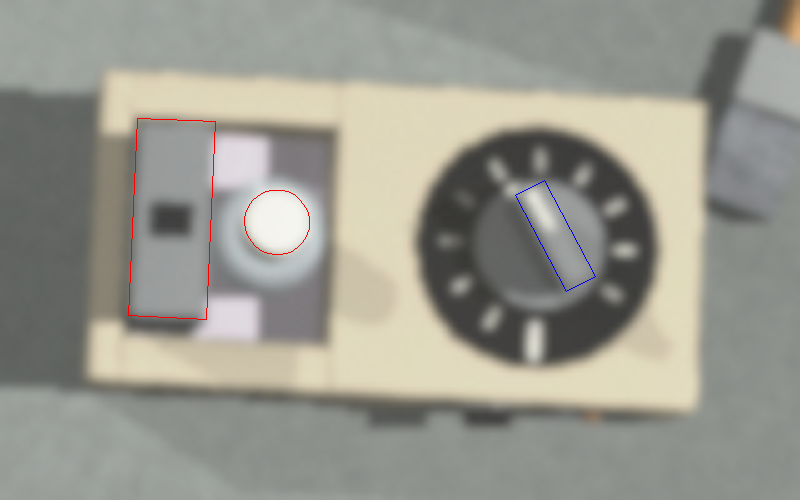

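View pics/z2.png

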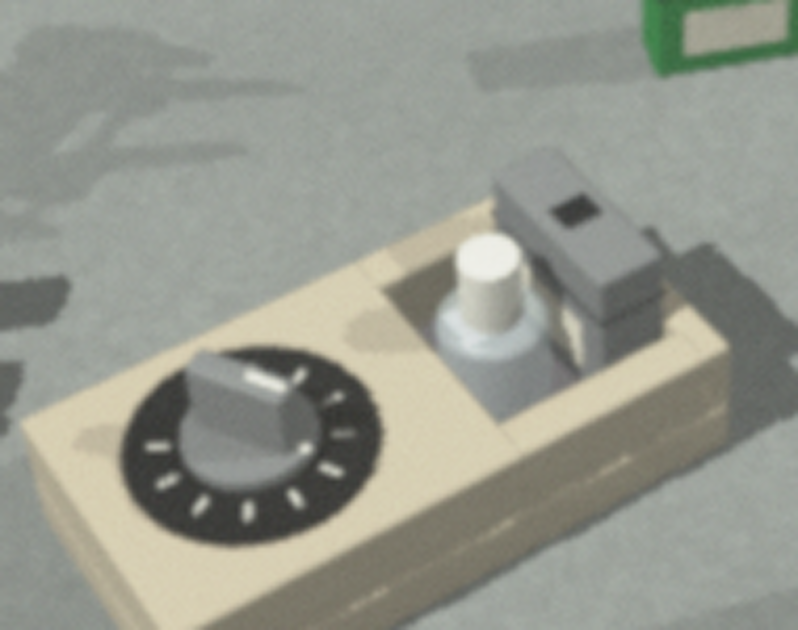

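View pics/z3.png

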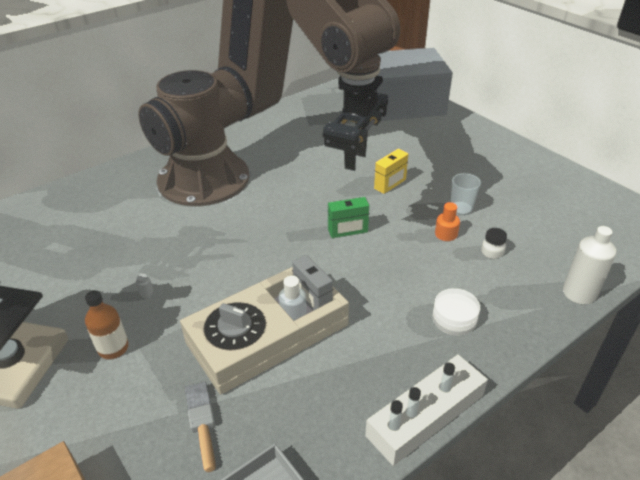

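The pointer lines up with the fifth mark, at crop (500,168) in the top view. Box and jar stand upright in the well, and the bystanders look unmoved. Hand in.

```bash
python3 -m pendant '[0,0,0,0,-0.1, 0,0,0,0,-0.1, 0,0,0,0,-0.1]'; python3 -c "
from cell import env
print(env.job_done())"
```

```text
t: 34.52
eef_pos: [449.3, 150.5, 218.6]
tcp_rot: [-3.142, -0.0, 0.477]
ft_force: [-0.8, -0.7, -0.2]
opening: 0.55
the job is handed in; nothing more can be done
None
```

I put the grey slide box in the warmer's well against the +y wall and the white-capped jar beside it. Then I turned the dial 150° clockwise from off to the fifth click and handed the job in at about 34.5 s.

- **Placement:** I felt both objects touch the well floor before letting go. In the last pictures from both cameras they stand upright, and their overlays match where I placed them.
- **Dial:** The final top view shows the pointer on the fifth mark.
- **Everything else:** The bystanders and look-alikes look unmoved by eye; I did not measure their positions. The gripper is clear of everything.
- **Disagreements:** The scene camera showed the box about 3 mm off the overlay on the way to the well. Touching the +y wall put the well about 0.8 mm from my camera estimate, and I corrected for that when placing the jar. No check failed.

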